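Clear the mat: finished controllers to the belt, open-clip controller on hold

TASK

Sort the three controllers on the green mat by their white rail clips: those with the clip pushed home are finished, so slide them right onto the grey belt, square to it and a finger's width past its near edge. The one whose clip is still pulled out is waiting for its cover screws, so slide it squarely into the middle of the red-taped hold square. Keep them flat on their feet, leave every clip as you found it, and do not disturb the other things.

Things in the scene. Friction and masses are not known exactly. Their poses are not given: they have to be found in the camera images.
- unit_a: Grey controller on the mat, feet down: 90 (its x) x 110 (its y) x 66 mm high, 0.3 to 0.65 kg, blue foil on top. Plain upright sides, all too wide to grip, from 8 to 40 mm height. Origin: centre of underside, z up. White clip sticks out low at the middle of its -y end. At the start x within 15 deg of world +x; three in a row along y, about 180 mm apart, any order.
- unit_b: Grey controller on the mat, feet down: 90 (its x) x 110 (its y) x 66 mm high, 0.3 to 0.65 kg, blue foil on top. Plain upright sides, all too wide to grip, from 8 to 40 mm height. Origin: centre of underside, z up. White clip sticks out low at the middle of its -y end. At the start x within 15 deg of world +x; three in a row along y, about 180 mm apart, any order.
- unit_c: Grey controller on the mat, feet down: 90 (its x) x 110 (its y) x 66 mm high, 0.3 to 0.65 kg, blue foil on top. Plain upright sides, all too wide to grip, from 8 to 40 mm height. Origin: centre of underside, z up. White clip sticks out low at the middle of its -y end. At the start x within 15 deg of world +x; three in a row along y, about 180 mm apart, any order.
- clip_a (a joint): Rail clip of unit_a: flat white tongue, 30 mm wide (unit's x), 1.7 to 6.7 mm above the bench, sliding along the unit's y. Value in m: 0 = pushed home (2 mm shows past the housing), 0.017 = pulled right out (19 mm shows). Stays where left, but about 1 N on its end slides it in, which is less than it takes to slide the controller.
- clip_b (a joint): Rail clip of unit_b: flat white tongue, 30 mm wide (unit's x), 1.7 to 6.7 mm above the bench, sliding along the unit's y. Value in m: 0 = pushed home (2 mm shows past the housing), 0.017 = pulled right out (19 mm shows). Stays where left, but about 1 N on its end slides it in, which is less than it takes to slide the controller.
- clip_c (a joint): Rail clip of unit_c: flat white tongue, 30 mm wide (unit's x), 1.7 to 6.7 mm above the bench, sliding along the unit's y. Value in m: 0 = pushed home (2 mm shows past the housing), 0.017 = pulled right out (19 mm shows). Stays where left, but about 1 N on its end slides it in, which is less than it takes to slide the controller.
- belt: Stopped dark grey belt of the assembly line, level with the mat, running along y across the far side of the bench, 260 mm wide. Origin: on its near edge (beside a 10 mm aluminium strip); axes parallel to the world, x across the belt away from the robot. A 30 mm high side rail stands beyond the far edge. Controllers sent on earlier sit at its far left, out of the way.
- hold_square: The hold square: flat rectangle of 12 mm red tape on the left of the mat, outer size 156 mm (its x, away from the robot) by 200 mm (its y, along world y), no height. Origin: its centre; axes parallel to the world's.
- pliers: Needle-nose pliers, 170 mm long along their x, 15 mm high, one orange and one black grip, lying flat on the mat near the robot, left. Bystander. Origin: at the joint, on the mat.
- rail_offcut: Offcut of steel mounting rail, 180 mm long (its x), 35 mm wide, 7.5 mm high, lying flat on the mat near the robot, right. Bystander. Origin: centre of the underside.
- parts_bin: Open black plastic parts bin, 160 x 110 x 75 mm, at the right end of the mat. Bystander. Origin: centre of the underside.
Things that resemble listed ones, but are neither listed nor needed, are in the scene too. What is shaped like the unit_a but orange or purple is not meant.

How it is judged:
By the outcome, as a careful person would: the job done as asked, in the order asked, and still so for the second after the job is handed in, with the robot touching nothing.
It also fails if it takes over 72 s, if anything falls off the work surface, if the arm or the gripper's body presses on something with over 40 N, if the wrist force passes 120 N, or if a joint passes its speed limit or range.

ROBOT

A 6-joint arm with a two-finger parallel gripper is mounted at the origin on the work surface. World frame = base frame: x ahead of the robot, y to its left, z up, the work surface at z = 0. Lengths are in mm, angles in rad, forces in N, time in s.
With the tool pointing down it reaches from about 300 to 775 mm from the base axis. Payload 14.6 kg.
Tool frame: the origin (TCP) lies between the finger pads; the fingertips stand 25 mm ahead of it and the grasp point (between the pads) lies 6 mm ahead of it; z points along the fingers, y is the line along which they close (so a half turn about z gives the same grasp; the last joint's range is limited). The gripper opens to 94 mm and grips with 3 to 60 N. Pads are 16 mm wide; open, the fingers measure 119 mm over their backs; the gripper's body (75 mm by 177 mm) begins 78 mm behind the grasp point.
Start: joints at [1.182, 0.3, 1.521, -0, 1.321, -0.067], TCP at [173.948, 521.758, 230.446] pointing down, gripper open.
Joint ranges: [-3.03, 3.03], [-0.79, 2.21], [0.23, 2.52], [-1.04, 4.18], [0, 3.07], [-2.55, 2.55]. Speed limits (rad/s): [2.22, 2.22, 2.57, 3.14, 3.14, 3.14].

INTERFACE

Orientations are given as [roll, pitch, yaw] about the fixed x, y, z axes, in that order (R = Rz(yaw) Ry(pitch) Rx(roll)).
In Python, from cell import manip gives the robot as it stands. The module is installed in compiled form; this text tells all that it offers.
- The arm moves only by the tool step_arm, never from a script. Its argument "series" is one flat list of numbers, 5 for each row, row after row: the shift along the world's x, y, z in mm, then the turn about the world's z in rad, then the closure, from 0 (fully open) to 1 (shut). In form: [dx, dy, dz, spin, jaw, dx, dy, dz, spin, jaw, ...]. A call has 1 to 20 rows; each row shifts and turns the commanded pose from where the row before left it; what a row does not reach is not made up. A row lasts 1/8 s, in which the tool goes at most 62.5 mm and 10.7 degrees, less where a joint would pass 70% of its speed; a pose out of reach is approached as far as the arm can. A call is refused whole if a number of a shift passes 62.5 or a number of a turn 0.188, either way. A call with a gripper value outside its range is refused whole. The fingers move at their own pace and stop on an object; "squeeze" is the grip in N (left out, the last holds). Time passes only in rows, so rows that do not move let the fingers close. It gives the time, the measured TCP pose, the force, the opening and the grip force at its end, in the units of the state.
- manip.read_state(): the state, without advancing time (a new reading comes with each control period).
- manip.camera(name): name is "scene" or "side" or "wrist"; returns (picture, depth): 384x512x3 uint8, blue, green, red; 384x512 float32, mm along the optical axis (not along the pixel's ray), 0 where there is no reading.
- manip.camera_info(name): a dict with "fovy" (degrees; the focal length in pixels is half the picture's height over the tangent of half this angle, whatever the lens; pixels are square), "cx", "cy" (the principal point, pixels), "k1" (the pictures are not rectified: a ray, as slopes to the right and down, at radius r is drawn at 1 + k1 r^2 times it, then the intrinsics apply), "eye" and "orientation" of the camera in the world. Camera axes: x right, y down, z forward; pixel columns grow to the right and rows downward; lengths in mm; the calibration is good to about 2 mm. A picture is of the moment at which its call begins: read the wrist's pose just before it. camera_info takes no time and is no camera call; for the wrist camera it gives the pose at the moment of the call.
- manip.sign_off(): hands the job in; it is judged then, once.
The state is a dict: "clock": time; "joints": joint angles; "qd": joint speeds; "effort": joint torques, N m; "eef_pos": TCP position; "eef_rot": TCP orientation; "wrist_force": force on the tool from outside, world axes, zero at the start; "moment": the same for the moment, N m; "finger_gap": finger opening in mm; "finger_force": force on a finger pad.
Only numpy, scipy, OpenCV 4.12 (cv2) and the standard library are available. Lean on these libraries where they do the work, as an engineer would, in place of code of your own. Each camera call takes 0.05 s, during which the arm holds its last target. There are 200 camera calls.

## Working session

There is one attempt and no reset: what is moved stays moved. The work goes in short steps, Python scripts to look and compute and a tool call to move; the robot and the scene stay as the last step left them, time stands still between calls to the robot, and variables do not carry over. Pictures are saved under pics/ and viewed, at most 10 in all, crops included, and the job is handed in when it is done.

Besides the shell and the picture viewer there is one more tool, called after "Emit:" as a command line: name --argument value ..., lists and objects as JSON in quotes. step_arm: Moves the arm, as the interface text tells. Its arguments: {"type":"object","properties":{"series":{"type":"array"},"squeeze":{"type":"number"}},"required":["series"]}

```bash
mkdir -p pics
python3 - <<'E'
from cell import manip
import cv2,numpy as np
for n in("scene","side"):
    p,d=manip.camera(n); cv2.imwrite(f"pics/{n}0.png",p); np.savez(f"{n}0.npz",p=p,d=d)
    print(manip.camera_info(n))
print(manip.read_state())
E
```

```text
{'fovy': 47.307983043371095, 'cx': 254.93632107986704, 'cy': 194.29706558591238, 'k1': -0.1570429734620254, 'eye': array([1099.15089584,  447.49257917, 1062.18783063]), 'orientation': array([-2.46916416, -0.0109508 ,  2.28510459])}
{'fovy': 45.883703926898875, 'cx': 262.3630499156214, 'cy': 189.30465708603967, 'k1': 0.05903531960178023, 'eye': array([ 289.75168866, -848.37744898,  997.16474067]), 'orientation': array([-2.45958121e+00, -1.05606774e-03, -2.66021410e-01])}
{'clock': 0.1, 'joints': array([ 1.18240326e+00,  3.00405832e-01,  1.52151610e+00, -4.67945033e-06,
        1.32069063e+00, -6.66024593e-02]), 'qd': array([ 1.80074636e-03, -9.93878962e-04, -3.08588472e-03,  1.34786904e-03,
        6.09522019e-06, -5.81943838e-04]), 'effort': array([-5.85436319e-04, -5.32649982e+01, -3.53284371e+01,  7.08386209e-02,
        2.34750914e-02, -7.80344681e-05]), 'eef_pos': array([173.87277189, 521.57523676, 229.94960573]), 'eef_rot': array([-3.14057471e+00, -6.33552491e-05,  2.81980318e+00]), 'wrist_force': array([ 0.67488476,  0.09284663, -0.08140942]), 'moment': array([-0.01363303,  0.02477266, -0.00902583]), 'finger_force': 0.0, 'finger_gap': 93.86146861863791}
```

View pics/scene0.png

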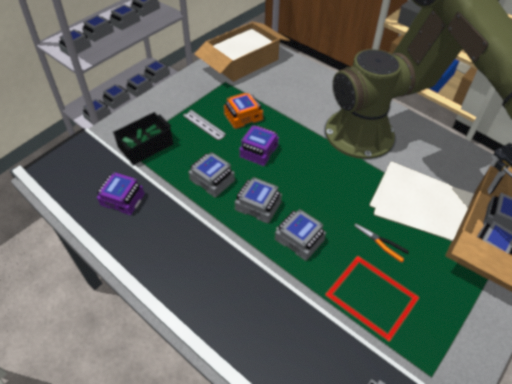

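View pics/side0.png

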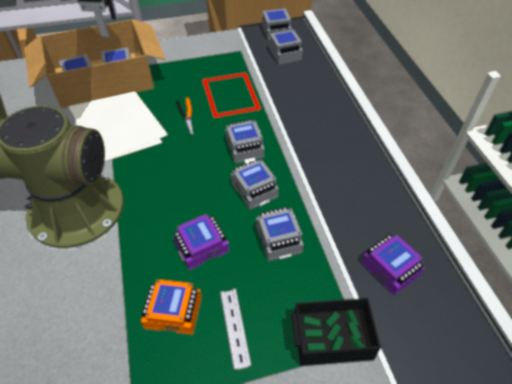

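```bash
cat > h.py <<'E'
import numpy as np,cv2
from cell import manip
from scipy.spatial.transform import Rotation as R
def cloud(name,p=None,d=None):
    if p is None:
        i=manip.camera_info(name);p,d=manip.camera(name)
    else: i=manip.camera_info(name)
    f=192/np.tan(np.radians(i["fovy"])/2)
    K=np.array([[f,0,i["cx"]],[0,f,i["cy"]],[0,0,1]])
    v,u=np.mgrid[:384,:512]
    s=cv2.undistortPoints(np.stack([u,v],-1).reshape(-1,1,2).astype(np.float64),K,np.array([i["k1"],0,0,0,0])).reshape(384,512,2)
    X=np.dstack([s[...,0]*d,s[...,1]*d,d])
    W=X@R.from_euler("xyz",i["orientation"]).as_matrix().T+i["eye"]
    W[d==0]=np.nan
    return p,W
E
python3 - <<'E'
from h import *
for n in("scene","side"):
    z=np.load(n+"0.npz");p,W=cloud(n,z["p"],z["d"])
    b,g,r=[p[...,i].astype(int) for i in range(3)]
    hsv=cv2.cvtColor(p,cv2.COLOR_BGR2HSV);H,S,V=[hsv[...,i] for i in range(3)]
    x,y,zz=np.moveaxis(W,2,0)
    grn=(H>50)&(H<90)&(S>100)
    print(n,"mat z",np.nanmedian(zz[grn]))
    red=((H<5)|(H>175))&(S>150)&(abs(zz)<8)&(x<750)&(y>50)
    print(" red",red.sum(),x[red].min(),x[red].max(),y[red].min(),y[red].max())
    strip=(V>150)&(S<60)&(abs(zz)<12)&(x>520)&(x<720)&(y>-350)&(y<500)
    print(" strip x pct",np.nanpercentile(x[strip],[2,10,50,90,98]),strip.sum())
    foil=((H>100)&(H<122)&(S>90)&(zz>55)&(zz<80)&(x>250)&(x<640)).astype(np.uint8)
    k,l,st,c=cv2.connectedComponentsWithStats(foil)
    for i in range(1,k):
        if st[i,4]>60:
            m=l==i; print(" foil",st[i,4],c[i].round(),cv2.minAreaRect(np.float32(W[m][:,:2])),np.median(zz[m]))
    body=((zz>12)&(zz<80)&(S<110)&(x>350)&(x<650)&(y>-320)&(y<420)&~grn).astype(np.uint8)
    k,l,st,c=cv2.connectedComponentsWithStats(body)
    for i in range(1,k):
        if st[i,4]>150:
            P=W[l==i]; print(" body",st[i,4],c[i].round(),np.nanpercentile(P,[1,99],axis=0).round().tolist())
E
python3 -c "
import cv2
p=cv2.imread('pics/side0.png');cv2.imwrite('pics/c.png',cv2.resize(p[100:280,180:340],None,fx=3.3,fy=3.3,interpolation=2))"
```

```text
scene mat z 1.916724232055003
 red 876 427.8283735919481 587.6940451785317 264.9571659920633 464.13675146731543
 strip x pct [606.84163346 610.24936444 621.94066593 633.0617608  635.13097749] 2492
 foil 188 [259. 137.] ((305.6878662109375, -210.51649475097656), (58.5176887512207, 62.0966796875), 14.726140022277832) 67.49019014022781
 foil 264 [210. 166.] ((499.89459228515625, -239.39317321777344), (62.191341400146484, 65.54070281982422), 89.26356506347656) 67.04624356750719
 foil 311 [258. 192.] ((480.4859313964844, -62.140865325927734), (67.46961212158203, 61.32261276245117), 15.585041046142578) 66.98277403627071
 foil 370 [301. 226.] ((493.9162292480469, 106.31135559082031), (67.85436248779297, 59.78554153442383), 0.9287366271018982) 66.59787060062564
 body 893 [212. 175.] [[457.0, -290.0, 13.0], [547.0, -182.0, 70.0]]
 body 993 [258. 201.] [[433.0, -116.0, 13.0], [538.0, -0.0, 71.0]]
 body 1088 [300. 235.] [[452.0, 54.0, 14.0], [543.0, 162.0, 70.0]]
side mat z 0.9147722277020875
 red 232 432.79479786430454 584.9956773736533 265.5185118693398 463.82363926774883
 strip x pct [604.33540516 607.03621988 620.25698228 633.22248175 635.94454922] 2326
 foil 287 [244. 132.] ((494.3255310058594, 107.42184448242188), (67.58326721191406, 62.773372650146484), 0.6967290639877319) 65.67277674921411
 foil 352 [254. 175.] ((480.9426574707031, -60.71641540527344), (67.28838348388672, 62.09540939331055), 15.158393859863281) 65.89433832174598
 foil 455 [279. 225.] ((500.2420349121094, -238.61956787109375), (67.9567642211914, 59.9057502746582), 0.5410462021827698) 65.96107172547158
 foil 412 [198. 233.] ((303.2381896972656, -210.50238037109375), (55.67731857299805, 65.60370635986328), 13.233014106750488) 66.16259502757208
 body 876 [245. 142.] [[449.0, 48.0, 14.0], [539.0, 157.0, 69.0]]
 body 1079 [255. 185.] [[427.0, -126.0, 13.0], [533.0, -10.0, 69.0]]
 body 1225 [280. 235.] [[455.0, -295.0, 14.0], [544.0, -187.0, 69.0]]
```

View pics/c.png

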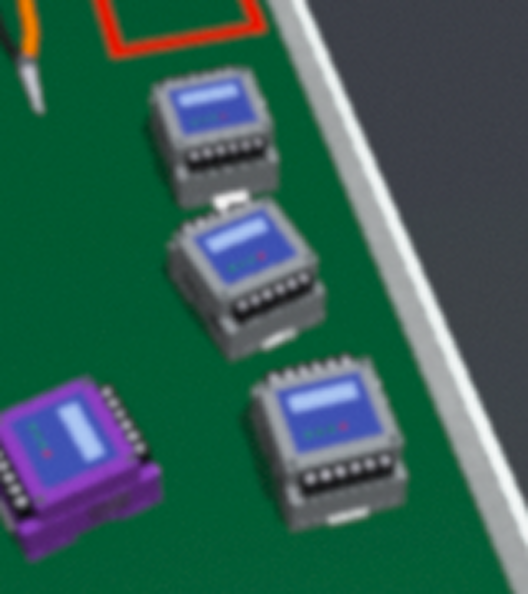

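Side crop: the left (top, 215,150 px) unit's clip shows long; the middle and right ones only show slivers. I'll check purple's position on the belt while approaching the middle unit.

Emit:
step_arm --series '[17, -43, -3, 0.041, 0.26, 17, -43, -3, 0.041, 0.26, 17, -43, -3, 0.041, 0.26, 17, -43, -3, 0.041, 0.26, 17, -43, -3, 0.041, 0.26, 17, -43, -3, 0.041, 0.26, 17, -43, -3, 0.041, 0.26, 17, -43, -3, 0.041, 0.26, 17, -43, -3, 0.041, 0.26, 17, -43, -3, 0.041, 0.26, 17, -43, -3, 0.041, 0.26, 17, -43, -3, 0.041, 0.26, 17, -43, -3, 0.041, 0.26, 17, -43, -3, 0.041, 0.26, 0, 0, 0, 0, 0.26, 0, 0, 0, 0, 0.26]'

```text
clock: 2.1
eef_pos: [411.6, -79.9, 188.2]
eef_rot: [3.141, -0.001, -2.89]
wrist_force: [0.5, -0.1, 0.3]
finger_gap: 69.5
finger_force: 0.0
```

Run:
```python
from h import *
s=manip.read_state();print(s["eef_pos"],s["eef_rot"],s["finger_gap"],s["joints"].round(2))
p,W=cloud("wrist");cv2.imwrite("pics/w1.png",p)
print(manip.camera_info("wrist")["eye"])
hsv=cv2.cvtColor(p,cv2.COLOR_BGR2HSV);H,S,V=[hsv[...,i] for i in range(3)]
x,y,z=np.moveaxis(W,2,0)
f=((H>100)&(H<122)&(S>90)&(z>55)&(z<80)&(x>400)&(x<640)).astype(np.uint8)
k,l,st,c=cv2.connectedComponentsWithStats(f)
for i in range(1,k):
  if st[i,4]>300:
    m=l==i;print("foil",st[i],cv2.minAreaRect(np.float32(W[m][:,:2])),np.median(z[m]))
zz=np.load("side0.npz");p,W=cloud("side",zz["p"],zz["d"])
P=W[230:300,355:430].reshape(-1,3);P=P[(P[:,2]>15)&(P[:,2]<80)];print("purple",np.percentile(P,[1,99],axis=0).round())
```

```text
[411.61229488 -79.88705885 188.21758367] [ 3.14108474e+00 -5.62131461e-04 -2.89011462e+00] 69.48647283994927 [-0.28  0.05  1.92  0.    1.17 -2.1 ]
[337.45376911 -98.77158602 342.36098815]
foil [  46  201   69   69 3076] ((501.35052490234375, -237.52012634277344), (68.01273345947266, 60.902347564697266), 1.3656200170516968) 66.18928576913612
foil [ 232  232   62   61 2874] ((482.280517578125, -60.60502243041992), (66.95653533935547, 59.49966812133789), 14.069531440734863) 66.2499266705012
purple [[ 621. -478.   17.]
 [ 792. -340.   75.]]
```

View pics/w1.png

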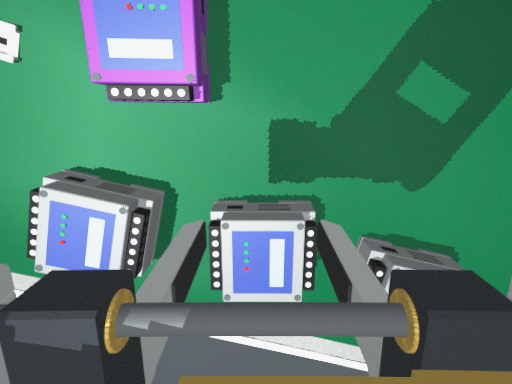

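Emit:
step_arm --series '[0, 0, -35, 0, 0.26, 0, 0, -35, 0, 0.26, 0, 0, -35, 0, 0.26, 0, 0, -35, 0, 0.26, 0, 0, -11, 0, 0.26, 6, 1.5, 0, 0, 0.26, 6, 1.5, 0, 0, 0.26, 6, 1.5, 0, 0, 0.26, 4, 1, 0, 0, 0.26, 0, 0, 0, 0, 0.26]'

```text
clock: 3.4
eef_pos: [434.4, -74.7, 37.7]
eef_rot: [-3.141, 0.001, -2.889]
wrist_force: [0.1, 0.5, 0.5]
finger_gap: 69.8
finger_force: 0.0
```

Emit:
step_arm --series '[6, 1.5, 0, 0, 0.26, 10, 2.3, 0, -0.02, 0.26, 10, 2.2, 0, -0.02, 0.26, 10, 2.1, 0, -0.02, 0.26, 10, 2, 0, -0.02, 0.26, 10, 1.9, 0, -0.02, 0.26, 10, 1.8, 0, -0.02, 0.26, 10, 1.7, 0, -0.02, 0.26, 10, 1.6, 0, -0.02, 0.26, 10, 1.5, 0, -0.02, 0.26, 10, 1.4, 0, -0.02, 0.26, 10, 1.3, 0, -0.02, 0.26, 10, 1.2, 0, -0.02, 0.26, 10, 0.5, 0, -0.011, 0.26, 10, 0, 0, 0, 0.26, 10, 0, 0, 0, 0.26, 10, 0, 0, 0, 0.26, 5, 0, 0, 0, 0.26, 0, 0, 0, 0, 0.26]'

```text
clock: 5.78
eef_pos: [605.4, -51.6, 37.3]
eef_rot: [3.142, 0.001, -3.141]
wrist_force: [0.2, 0.4, -0.5]
finger_gap: 69.8
finger_force: 0.0
```

```bash
cat >> h.py <<'E'
def foils(n,save=None):
    p,W=cloud(n)
    if save: cv2.imwrite(save,p)
    hsv=cv2.cvtColor(p,cv2.COLOR_BGR2HSV);H,S,V=[hsv[...,i] for i in range(3)]
    x,y,z=np.moveaxis(W,2,0)
    f=((H>100)&(H<122)&(S>90)&(z>55)&(z<80)&(x>400)&(x<780)).astype(np.uint8)
    k,l,st,c=cv2.connectedComponentsWithStats(f)
    for i in range(1,k):
      if st[i,4]>100:
        m=l==i;print(n,"foil",st[i,4],cv2.minAreaRect(np.float32(W[m][:,:2])),np.median(z[m]))
    return p,W
E
python3 - <<'E'
from h import *
s=manip.read_state();print(s["eef_pos"],s["eef_rot"],s["wrist_force"])
foils("scene","pics/s2.png");foils("side","pics/d2.png")
E
```

```text
[605.38634543 -51.59975134  37.27244155] [ 3.14155137e+00  6.88920931e-04 -3.14056185e+00] [ 0.1783524   0.40392116 -0.46611232]
scene foil 230 ((740.3352661132812, -394.2433776855469), (65.09660339355469, 55.43247604370117), 20.645954132080078) 67.34332687908125
scene foil 351 ((493.0898132324219, 106.46160125732422), (58.383216857910156, 69.18509674072266), 89.97319030761719) 66.79521061561331
scene foil 370 ((657.3057861328125, -51.4940299987793), (60.51101303100586, 69.862060546875), 89.05078125) 66.86309079177391
side foil 109 ((754.6828002929688, 690.1043090820312), (62.456031799316406, 50.48320007324219), 89.58055114746094) 67.57855099502763
side foil 150 ((749.9170532226562, 538.1956176757812), (58.36741638183594, 69.94990539550781), 1.093582034111023) 67.06708740569672
side foil 252 ((494.7550048828125, 107.69234466552734), (62.27785873413086, 66.44440460205078), 89.67832946777344) 65.65539327824956
side foil 103 ((681.0543823242188, -50.33162307739258), (29.98021125793457, 59.57197952270508), 5.874118804931641) 65.56431193848528
side foil 420 ((500.28204345703125, -238.2587890625), (66.80299377441406, 61.69023513793945), 0.8162806630134583) 65.82169032037808
side foil 427 ((740.3295288085938, -393.3660888671875), (65.72724151611328, 57.05562210083008), 20.3963565826416) 66.48534258070379
```

View pics/s2.png

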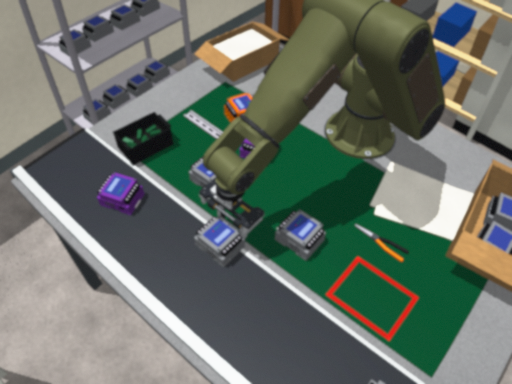

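Run:
```python
from h import *
for n in("scene","side"):
    z=np.load(n+"0.npz");p,W=cloud(n,z["p"],z["d"]);V=p.max(2);x,y,h=np.moveaxis(W,2,0)
    for a,b in((-250,0),(100,350)):
        m=(y>a)&(y<b)&(abs(h)<15)
        print(n,a,[(c,int(np.median(V[m&(abs(x-c)<1.5)])),round(float(np.median(h[m&(abs(x-c)<1.5)])),1)) for c in range(600,652,3)])
```

```text
scene -250 [(600, 109, 1.2), (603, 134, 1.0), (606, 148, 0.8), (609, 153, 0.8), (612, 154, 0.2), (615, 154, 0.6), (618, 160, 0.5), (621, 180, 0.7), (624, 210, 1.5), (627, 226, 1.9), (630, 226, 1.6), (633, 196, 2.3), (636, 139, 1.4), (639, 89, 1.5), (642, 69, 1.8), (645, 67, 2.0), (648, 67, 1.6), (651, 67, 1.7)]
scene 100 [(600, 108, 2.0), (603, 134, 1.1), (606, 148, 1.3), (609, 152, 0.9), (612, 152, 0.2), (615, 154, 0.9), (618, 158, 0.7), (621, 177, 0.6), (624, 210, 1.8), (627, 228, 2.5), (630, 229, 2.1), (633, 199, 1.4), (636, 134, 1.6), (639, 84, 2.0), (642, 69, 2.1), (645, 68, 1.6), (648, 68, 1.9), (651, 68, 1.8)]
side -250 [(600, 120, 0.6), (603, 148, -0.3), (606, 163, -1.1), (609, 169, -0.4), (612, 169, -1.0), (615, 169, -0.3), (618, 170, -1.2), (621, 174, -0.3), (624, 207, -0.2), (627, 237, 1.3), (630, 241, 0.9), (633, 225, 0.4), (636, 165, 0.5), (639, 103, 0.1), (642, 75, -0.0), (645, 72, 0.1), (648, 72, 0.4), (651, 72, 0.5)]
side 100 [(600, 119, 0.1), (603, 144, -0.8), (606, 159, -0.9), (609, 164, -1.2), (612, 167, -0.8), (615, 167, -0.9), (618, 169, -0.2), (621, 178, 0.1), (624, 208, -0.5), (627, 234, 1.0), (630, 236, 0.7), (633, 223, 0.2), (636, 166, 0.6), (639, 107, 0.8), (642, 77, 0.8), (645, 72, 0.1), (648, 72, 0.2), (651, 72, 0.1)]
```

Emit:
step_arm --series '[6, 0, 0, 0, 0.26, 8, 0, 0, 0, 0.26, 8, 0, 0, 0, 0.26, 8, 0, 0, 0, 0.26, 6, 0, 0, 0, 0.26, 3, 0, 0, 0, 0.26, 0, 0, 0, 0, 0.26, 0, 0, 0, 0, 0.26]'

```text
clock: 6.88
eef_pos: [644.2, -51.7, 37.6]
eef_rot: [-3.142, 0.001, -3.14]
wrist_force: [-0.3, -0.3, 0.5]
finger_gap: 69.8
finger_force: 0.0
```

Emit:
step_arm --series '[-8, 0, 0, 0, 0.26, -12, 0, 0, 0, 0.26, 0, 0, 40, 0, 0.26, 0, 0, 40, 0, 0.26, 0, 0, 30, 0, 0.26, -33, -31, 0, 0, 0.26, -33, -31, 0, 0, 0.26, -33, -31, 0, 0, 0.26, -33, -31, 0, 0, 0.26, -33, -31, 0, 0, 0.26, -31, -32, 0, 0, 0.26, 0, 0, 0, 0, 0.26, 0, 0, 0, 0, 0.26]'

```text
clock: 8.5
eef_pos: [428.1, -238.4, 147.6]
eef_rot: [-3.141, 0.001, -3.141]
wrist_force: [-0.1, -0.3, -0.5]
finger_gap: 69.7
finger_force: 0.0
```

Run:
```python
from h import *
s=manip.read_state();print(s["eef_pos"],s["eef_rot"],s["wrist_force"],s["joints"].round(2))
for n in("scene","side","wrist"):foils(n)
```

```text
[ 428.06745172 -238.41133749  147.60835704] [-3.14144883e+00  5.14323517e-04 -3.14072396e+00] [-0.1383508  -0.28827994 -0.45674219] [-0.58  0.26  1.78  0.    1.1  -2.15]
scene foil 261 ((499.1577453613281, -239.523681640625), (66.28540802001953, 60.16463088989258), 1.7968062162399292) 67.19359438588492
scene foil 235 ((741.255859375, -392.9267272949219), (63.09573745727539, 53.64849090576172), 20.491621017456055) 67.64899180152759
scene foil 358 ((494.1244812011719, 106.59680938720703), (59.41815948486328, 70.87494659423828), 88.59983825683594) 66.70699456064904
scene foil 379 ((697.4340209960938, -52.415374755859375), (61.85334777832031, 67.0611572265625), 88.41027069091797) 66.42914399138567
side foil 111 ((755.4043579101562, 691.1454467773438), (71.32430267333984, 48.71949005126953), 88.26224517822266) 67.90841364552728
side foil 153 ((749.7493896484375, 540.7879638671875), (58.60786819458008, 66.69744110107422), 1.220735788345337) 66.5094401193129
side foil 295 ((698.2545166015625, -49.09899139404297), (67.84333801269531, 66.33760070800781), 1.0696618556976318) 65.38256070939269
side foil 395 ((500.4751892089844, -238.49720764160156), (68.47199249267578, 61.010929107666016), 2.3131103515625) 65.90508899327813
side foil 433 ((740.34765625, -392.930908203125), (64.97284698486328, 57.02153015136719), 21.584247589111328) 66.24601365883734
wrist foil 2825 ((492.8760070800781, -237.4664306640625), (51.291011810302734, 59.80790328979492), 0.7496019601821899) 66.27147762572875
```

Emit:
step_arm --series '[0, 0, -35, 0, 0.26, 0, 0, -35, 0, 0.26, 0, 0, -30, 0, 0.26, 0, 0, -10, 0, 0.26, 8, 0, 0, 0, 0.26, 6, 0, 0, 0, 0.26, 4, 0, 0, 0, 0.26, 5, 0, 0, 0, 0.26, 9, 0, 0, 0, 0.26, 10, 0, 0, 0, 0.26, 10, 0, 0, 0, 0.26, 10, 0, 0, 0, 0.26, 10, 0, 0, 0, 0.26, 10, 0, 0, 0, 0.26, 10, 0, 0, 0, 0.26, 10, 0, 0, 0, 0.26, 10, 0, 0, 0, 0.26, 10, 0, 0, 0, 0.26, 0, 0, 0, 0, 0.26]'

```text
clock: 11.02
eef_pos: [550.8, -238.6, 37.2]
eef_rot: [-3.141, 0.001, -3.14]
wrist_force: [0.2, 0.0, 0.2]
finger_gap: 69.5
finger_force: 0.0
```

Emit:
step_arm --series '[6, 0, 0, 0, 0.26, 10, 0, 0, 0, 0.26, 10, 0, 0, 0, 0.26, 10, 0, 0, 0, 0.26, 10, 0, 0, 0, 0.26, 10, 0, 0, 0, 0.26, 10, 0, 0, 0, 0.26, 10, 0, 0, 0, 0.26, 9, 0, 0, 0, 0.26, 6, 0, 0, 0, 0.26, 3, 0, 0, 0, 0.26, 0, 0, 0, 0, 0.26, 0, 0, 0, 0, 0.26]'

```text
clock: 12.65
eef_pos: [644.0, -238.8, 37.7]
eef_rot: [-3.141, 0.001, -3.14]
wrist_force: [-0.2, -0.6, -0.1]
finger_gap: 69.8
finger_force: 0.0
```

Emit:
step_arm --series '[-8, 0, 0, 0, 0.26, -12, 0, 0, 0, 0.26, 0, 0, 40, 0, 0.26, 0, 0, 40, 0, 0.26, 0, 0, 30, 0, 0.26, -10.8, 21, 0, -0.131, 0.45, -10.8, 21, 0, -0.131, 0.45, -10.8, 21, 0, -0.131, 0.45, -10.8, 21, 0, -0.131, 0.45, -10.8, 21, 0, -0.131, 0.45, -10.8, 21, 0, -0.131, 0.45, -10.8, 21, 0, -0.131, 0.45, -10.8, 21, 0, -0.131, 0.45, -10.8, 21, 0, -0.131, 0.45, -10.8, 21, 0, -0.131, 0.45, -10.8, 21, 0, -0.131, 0.45, -10.8, 21, 0, -0.131, 0.45, 0, 0, 0, 0, 0.45, 0, 0, 0, 0, 0.45]'

```text
clock: 15.02
eef_pos: [494.4, 12.8, 147.6]
eef_rot: [3.141, 0.0, 1.573]
wrist_force: [-0.7, -0.6, 0.5]
finger_gap: 51.6
finger_force: 0.0
```

Run:
```python
from h import *
s=manip.read_state();print(s["eef_pos"],s["eef_rot"],s["finger_gap"],s["joints"].round(2))
for n in("scene","side","wrist"):
    p,W=foils(n,f"pics/{n}3.png")
    hsv=cv2.cvtColor(p,cv2.COLOR_BGR2HSV)
    x,y,z=np.moveaxis(W,2,0)
    m=(hsv[...,2]>170)&(hsv[...,1]<50)&(abs(z-4)<9)&(x>465)&(x<530)&(y>15)&(y<60)
    if m.sum():print(n,"clip",m.sum(),np.percentile(x[m],[3,97]),np.percentile(y[m],[3,97]))
```

```text
[494.44037371  12.76922668 147.60563225] [3.14106985e+00 1.19510868e-04 1.57316672e+00] 51.59083166472069 [-0.05  0.27  1.77 -0.    1.11 -0.05]
scene foil 230 ((741.0750122070312, -392.99261474609375), (62.63698959350586, 57.373565673828125), 19.73601531982422) 67.66682106427089
scene foil 312 ((697.5012817382812, -239.1742706298828), (59.795387268066406, 67.07620239257812), 89.74612426757812) 67.1683189635886
scene foil 356 ((494.4582214355469, 106.80091094970703), (68.30601501464844, 59.705841064453125), 2.648688793182373) 67.03789465345375
scene foil 381 ((698.7303466796875, -51.09638214111328), (67.82779693603516, 62.5418701171875), 0.9373300075531006) 66.49007655943979
side foil 111 ((755.81787109375, 687.26904296875), (68.20918273925781, 49.67253494262695), 83.46603393554688) 68.0363098447142
side foil 157 ((750.649169921875, 539.8280639648438), (60.012115478515625, 66.0899658203125), 3.4625022411346436) 67.00498506501242
side foil 145 ((507.2899475097656, 105.91497802734375), (61.58928680419922, 41.253028869628906), 89.1749496459961) 65.65236023899354
side foil 303 ((698.8195190429688, -51.222286224365234), (68.17184448242188, 60.35592269897461), 1.0488967895507812) 65.52035461930961
side foil 398 ((698.350341796875, -238.27366638183594), (68.54444122314453, 60.6135368347168), 0.2552618384361267) 65.69242690524277
side foil 442 ((740.61083984375, -393.3670654296875), (67.15682983398438, 56.786712646484375), 21.28870964050293) 66.23587757087745
side clip 58 [480.55515309 511.51397578] [32.31428041 51.46448687]
wrist foil 6462 ((495.6731872558594, 107.68048095703125), (67.97004699707031, 59.65774154663086), 1.0254173278808594) 66.13396845665366
wrist foil 2007 ((685.1156005859375, -47.83038330078125), (40.59239959716797, 57.02351760864258), 0.32539787888526917) 66.2039446191784
wrist clip 368 [482.85264237 511.94177924] [33.71878727 45.64838788]
```

View pics/side3.png

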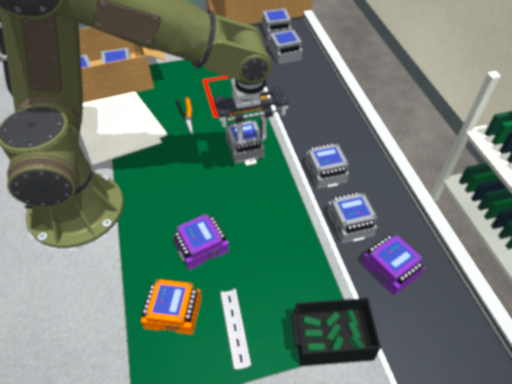

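Emit:
step_arm --series '[0, 0, -35, 0, 0.45, 0, 0, -35, 0, 0.45, 0, 0, -30, 0, 0.45, 0, 0, -10, 0, 0.45, 0, 10, 0, 0, 0.45, 0, 10, 0, 0, 0.45, 0, 5, 0, 0, 0.45, 0, 4, 0, 0, 0.45, 0, 4, 0, 0, 0.45, 0, 7, 0, 0, 0.45, 0, 10, 0, 0, 0.45, 0, 10, 0, 0, 0.45, 0.7, 10, 0, 0, 0.45, 0.7, 10, 0, 0, 0.45, 0.7, 10, 0, 0, 0.45, 0.7, 10, 0, 0, 0.45, 0.7, 10, 0, 0, 0.45, 0.7, 10, 0, 0, 0.45, 0.7, 10, 0, 0, 0.45, 0.7, 10, 0, 0, 0.45]'

```text
clock: 17.68
eef_pos: [500.0, 153.9, 37.4]
eef_rot: [-3.142, 0.0, 1.571]
wrist_force: [0.2, -4.1, 3.4]
finger_gap: 51.9
finger_force: 2.0
```

Emit:
step_arm --series '[0.7, 10, 0, 0, 0.45, 0.7, 10, 0, 0, 0.45, 0.7, 10, 0, 0, 0.45, 0.7, 10, 0, 0, 0.45, 0.7, 10, 0, 0, 0.45, 0.7, 10, 0, 0, 0.45, 0.7, 10, 0, 0, 0.45, 0.7, 10, 0, 0, 0.45, 0.7, 10, 0, 0, 0.45, 0.7, 10, 0, 0, 0.45, 0.5, 10, 0, 0, 0.45, 0, 8, 0, 0, 0.45, 0, 5, 0, 0, 0.45, 0, 0, 0, 0, 0.45, 0, 0, 0, 0, 0.45]'

```text
clock: 19.55
eef_pos: [507.3, 276.3, 37.3]
eef_rot: [-3.141, -0.0, 1.571]
wrist_force: [0.0, -0.3, 0.6]
finger_gap: 51.8
finger_force: 0.0
```

Run:
```python
from h import *
s=manip.read_state();print(s["eef_pos"],s["eef_rot"],s["wrist_force"])
for n in("scene","side","wrist"):foils(n,f"pics/{n}4.png")
```

```text
[507.28501992 276.29926769  37.25829227] [-3.14125068e+00 -2.35004371e-04  1.57070772e+00] [ 0.03759614 -0.31685485  0.62722727]
scene foil 238 ((740.79345703125, -393.556884765625), (62.59146499633789, 54.96308135986328), 19.33123779296875) 67.42713609290956
scene foil 315 ((698.2149047851562, -239.7688446044922), (65.53561401367188, 62.316612243652344), 0.21549153327941895) 66.95793399161744
scene foil 387 ((697.443115234375, -51.28304672241211), (60.1458740234375, 67.39175415039062), 87.93392181396484) 66.72351500291165
scene foil 443 ((508.1620178222656, 340.72064208984375), (59.07482147216797, 68.6842041015625), 89.86514282226562) 67.18440196505946
side foil 109 ((755.319580078125, 687.9793090820312), (48.52617645263672, 65.53258514404297), 0.7252848744392395) 68.08310536857641
side foil 151 ((749.687744140625, 539.5470581054688), (66.52154541015625, 59.26006317138672), 89.79834747314453) 67.11546070829797
side foil 292 ((698.410400390625, -51.09681701660156), (66.56884765625, 61.49754333496094), 2.1953821182250977) 65.29080301241146
side foil 385 ((697.9430541992188, -239.08236694335938), (69.08223724365234, 61.1463623046875), 0.8103255033493042) 65.74600032777846
side foil 428 ((739.8162841796875, -393.5706481933594), (64.78748321533203, 57.596397399902344), 18.35291290283203) 66.24485995178105
wrist foil 20264 ((509.13763427734375, 341.8421936035156), (60.1324348449707, 68.58705139160156), 89.87995910644531) 66.100081142053
```

View pics/scene4.png

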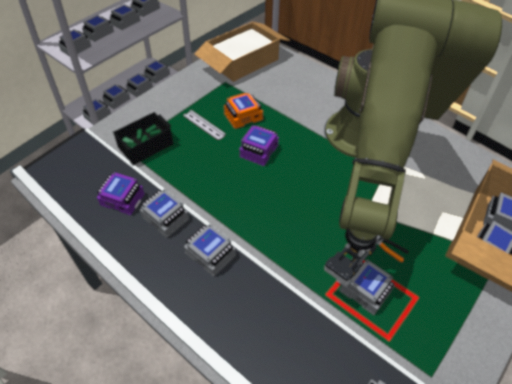

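The unit (scene px 370,285) is square and 23 mm short of the hold square's centre.

Emit:
step_arm --series '[0, 5, 0, 0, 0.45, 0, 7, 0, 0, 0.45, 0, 6, 0, 0, 0.45, 0, 3.5, 0, 0, 0.45, 0, 1.7, 0, 0, 0.45, 0, 0, 0, 0, 0.45, 0, 0, 0, 0, 0.45, 0, -6, 0, 0, 0.45, 0, -12, 0, 0, 0.45, 0, -22, 0, 0, 0.45, 0, -10, 30, 0, 0.45, 0, -10, 40, 0, 0.45, 0, -30, 40, 0, 0.45, -20, -50, 30, 0, 0.45, -20, -50, 0, 0, 0.45, -20, -50, 0, 0, 0.45, 0, 0, 0, 0, 0.45]'

```text
clock: 21.82
eef_pos: [446.2, 56.3, 177.7]
eef_rot: [3.141, 0.0, 1.567]
wrist_force: [0.2, -0.3, -0.3]
finger_gap: 51.7
finger_force: 0.0
```

Run:
```python
from h import *
s=manip.read_state();print(s["eef_pos"])
for n in("scene","side"):
    p,W=foils(n,f"pics/{n}5.png")
    hsv=cv2.cvtColor(p,cv2.COLOR_BGR2HSV);H,S,V=[hsv[...,i] for i in range(3)]
    x,y,z=np.moveaxis(W,2,0)
    red=((H<5)|(H>175))&(S>150)&(abs(z)<8)&(x<750)&(y>200)
    print(n,"red",x[red].min(),x[red].max(),y[red].min(),y[red].max())
    m=(V>170)&(S<50)&(abs(z-4)<9)&(x>485)&(x<535)&(y>280)&(y<315)
    if m.sum():print(n,"clip",m.sum(),np.percentile(x[m],[3,97]),np.percentile(y[m],[3,97]))
p=cv2.imread("pics/side5.png")
cv2.imwrite("pics/s5c.png",cv2.resize(p[60:260,170:430],None,fx=3,fy=3,interpolation=2))
```

```text
[446.23866975  56.33041874 177.6625042 ]
scene foil 236 ((742.0545654296875, -392.2179260253906), (63.54484939575195, 55.507118225097656), 21.079586029052734) 67.30700111040233
scene foil 313 ((698.4555053710938, -238.88546752929688), (58.96360778808594, 66.69847106933594), 89.99242401123047) 66.84907517871511
scene foil 382 ((697.757080078125, -51.95037841796875), (59.55543899536133, 69.82917785644531), 89.36217498779297) 66.7680350128835
scene foil 437 ((507.7875671386719, 363.2137145996094), (68.77141571044922, 58.29674530029297), 0.2226359099149704) 66.99301206720429
scene red 429.0720564440288 586.8783708945344 265.2144561360048 464.02117452837257
scene clip 52 [489.70731389 523.14700317] [289.03266799 302.46771555]
side foil 107 ((755.5679931640625, 690.2112426757812), (61.50162887573242, 47.88081741333008), 89.50812530517578) 67.69374363495365
side foil 151 ((750.1699829101562, 540.1011352539062), (58.17427062988281, 70.61837005615234), 3.1146457195281982) 67.55631762530618
side foil 306 ((698.3641357421875, -50.197364807128906), (68.74930572509766, 60.32534408569336), 1.3863775730133057) 65.51016622352489
side foil 402 ((698.1647338867188, -240.158935546875), (63.03021240234375, 68.45801544189453), 88.41034698486328) 65.72452929742661
side foil 444 ((740.9163208007812, -393.3310546875), (67.81338500976562, 55.68923568725586), 21.01432991027832) 66.13681868795447
side red 431.7901426535626 587.7758491854838 265.0455165550118 441.5127227577693
side clip 43 [493.17937303 516.72080695] [286.97195085 307.75821327]
```

View pics/s5c.png

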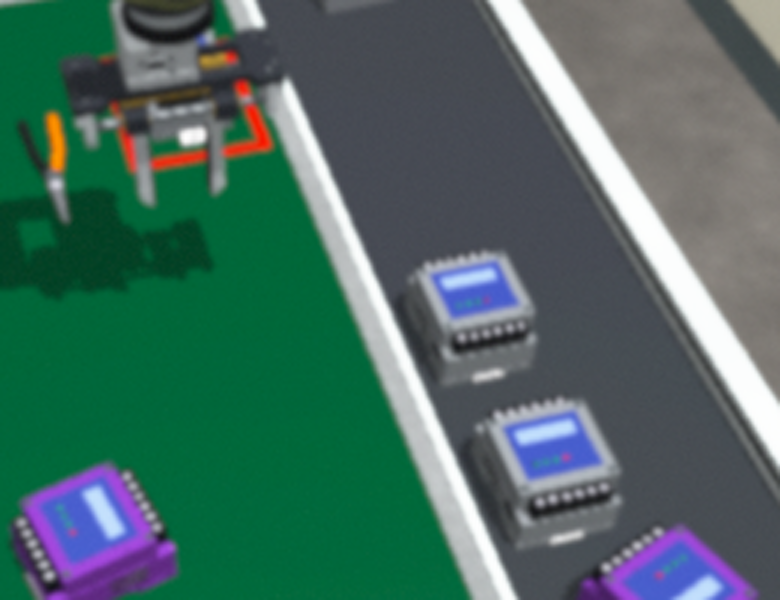

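The two belt units are square, with clips home (px 488,375 and 565,537). The third is centred in the hold square to within about 1 mm, with its clip still out and the arm clear of everything.

```bash
python3 -c "
from cell import manip
print(manip.sign_off())"
```

```text
the job is handed in; nothing more can be done
None
```

The job is handed in at about 22 s: both clip-home controllers sit square on the belt about 17 mm past its near edge, the clip-out one is centred in the hold square with its clip still out, and nothing else was touched.

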